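# Corner check of the dispensary's spring scale

## Robot

A 6-joint arm with a two-finger parallel gripper is mounted at the origin on the work surface. World frame = base frame: x ahead of the robot, y to its left, z up, the work surface at z = 0. Lengths are in m, angles in degrees, forces in N, time in s.
With the tool pointing down it reaches from about 0.375 to 0.9 m from the base axis. Payload 3.1 kg.
Tool frame: the origin (TCP) lies on the centre line of the jaws, within the pads' length; the fingertips stand 8 mm ahead of it and the grasp point (between the pads) lies 11 mm behind it; y points along the fingers, x is the direction in which the jaws open and shut, and the axes are right-handed (so a half turn about y gives the same grasp; the last joint's range is limited). The gripper opens to 87 mm and grips with 3 to 60 N. Pads are 19 mm wide; open, the fingers measure 117 mm over their backs; the gripper's body (75 mm by 190 mm) begins 51 mm behind the grasp point.
Start: joints at [54.46, 30.224, 82.088, -0, 67.689, -10.227], TCP at [0.267, 0.565, 0.231] pointing down, gripper open.
Joint ranges: [-176.69, 176.69], [-43.24, 126.21], [12.49, 139.97], [-82, 262], [0, 151.66], [-163.58, 163.58]. Speed limits (degrees/s): [159.86, 159.86, 180, 180, 180, 180].

## Interface

Orientations are given as a 3x3 rotation matrix whose columns are the frame's x, y, z axes.
In Python, from rig import read_state, imaging, job, spotter gives the robot as it stands.
- The arm moves only by the tool apply_moves, never from a script. Its argument "steps" is a list of rows, each an object of numbers: "x", "y", "z": the shift along the world's x, y, z in mm; "spin": the turn about the world's z in rad. In form: [{"x": .., "y": .., "z": .., "spin": ..}, ...]. A call has 1 to 12 rows; each row shifts and turns the pose as measured when the row begins; what a row does not reach is not made up. A row lasts 1/10 s, in which the tool goes at most 50 mm and 8.59 degrees, less where a joint would pass 70% of its speed; a pose out of reach is approached as far as the arm can. A call is refused whole if a number of a shift passes 50 or a number of a turn 0.15, either way. A call with a gripper value outside its range is refused whole. "grip" is the finger opening in mm, from 0 to 87, set as the call begins (left out, the last holds). The fingers move at their own pace and stop on an object; the grip force is fixed at half the most. Time passes only in rows, so rows that do not move let the fingers close. It gives the time, the measured TCP pose, the force and the opening at its end, in the units of the state.
- read_state(): the state, without advancing time (a new reading comes with each control period).
- imaging.capture(name): name is "scene" or "top" or "wrist"; returns the picture (384x512x3 uint8, red, green, blue); there is no depth.
- imaging.camera_params(name): a dict with "fov_y" (degrees; the focal length in pixels is half the picture's height over the tangent of half this angle, whatever the lens; pixels are square), "cx", "cy" (the principal point, pixels), "R" (3x3) and "t" (3): a world point X has camera coordinates R X + t. Camera axes: x right, y down, z forward; pixel columns grow to the right and rows downward; lengths in m; the calibration is good to about 2 mm. A picture is of the moment at which its call begins: read the wrist's pose just before it. camera_params takes no time and is no camera call; for the wrist camera it gives the pose at the moment of the call.
- job.hand_in(): hands the job in, once; it reports no verdict.
Trained networks look in the newest picture that a camera, given by its name, has taken for a name from the list of things; names that differ only in an ending like _2 or _b are one class to them, and where a whole thing is asked for, a point or a joint stands for the part that bears it (a point fixed in the world has none). Each returns a list of dicts, best first, with "score" (0 to 1); they miss things now and then, are a little off and sometimes report something else, mostly with a low value. They report only what shows in the picture. A call takes as long as a camera call.
- spotter.cut_out(name, camera): "mask" (384x512 bool, what is visible of it) and "rect" ([left, top, width, height] in pixels, round what is visible of it).
The state is a dict: "time_s": time; "joint_positions": joint angles; "qvel": joint speeds; "tau": joint torques, N m; "position": TCP position; "tcp_rot": TCP orientation; "force": force on the tool from outside, world axes, zero at the start; "moment": the same for the moment, N m; "opening": opening from 0.0 (shut) to 1.0 (fully open).
Only numpy, scipy, OpenCV 4.12 (cv2) and the standard library are available. Lean on these libraries where they do the work, as an engineer would, in place of code of your own. Each camera call takes 0.05 s, during which the arm holds its last target.

## Task

Check that the counter scale moves freely at two opposite corners. With a fingertip, press down the round rubber pad at the near right corner of its weighing platform (near is the side away from the dial, right as the robot sees it) until the black pointer stands on the red tab of the dial, not well past it, keep it there for about a second and let go so that the pointer swings back to zero; then do the same on the pad diagonally opposite, at the far left beside the dial. Only press: do not pull the platform up, and leave the bottles, boxes and other things around the scale where they stand.

Things in the scene. Friction and masses are not known exactly. Their poses are not given: they have to be found in the camera images.
- scale: cream mechanical counter scale, fixed to the desk, casing 325 x 206 mm, 48 mm high under the platform; yaw up to 0.35 rad. Origin on the desk under the platform's middle; x runs towards the leaning fan dial, y to the left, z up. The casing spans x -90 to 247 mm, y -103 to 103 mm; the dial's steel frame begins at x = 103 mm, its upper edge 110 mm above the desk
- platform (a joint): how far the weighing platform is pressed down, m: 0 at rest, 0.028 at its lower stop, negative if pulled up. The platform is a stainless plate 160 x 190 x 6 mm, its top 98 mm above the desk at rest; it stays level wherever it is pressed. A spring of 600 N/m carries it back to 0 (17 N at the stop), well damped
- pointer (a joint): angle of the black pointer, rad: 0 at the zero tick (the tick at the right end of the fan as the robot sees it), growing as the platform goes down, 1.5 at the last tick; always 53.57 rad per metre of platform travel
- marker (a joint): angle of the red tab on the same scale as the pointer, rad; set anew each time between 0.45 and 1.2 and stays there. The pointer stands on the middle of the tab when both angles are equal
- pointer_tip (a point): outer end of the black pointer, 85 mm from its pivot, under the dial's clear window
- marker_tab (a point): middle of the red tab (16 mm wide along the arc, 18 mm radially), at the same 85 mm from the pivot as the pointer's end. Its y axis runs along the arc in the direction in which the pointer moves when the platform is pressed, its x axis inward to the pivot
- pad_near_right: black round rubber pad, 44 mm across, standing 2.5 mm proud of the platform at its near right corner (55 mm nearer than the platform's middle, 70 mm to the right). Origin at the centre of its top face, 100.5 mm above the desk at rest; moves down with the platform
- pad_far_left: the like pad at the diagonally opposite corner, far left, beside the dial (55 mm farther than the platform's middle, 70 mm to the left). Origin at the centre of its top face, 100.5 mm above the desk at rest. Two more such pads are at the other two corners
- syrup_bottle: amber bottle with white cap, 58 mm across, 125 mm tall, to be left alone; origin under its middle
- tablet_jar: white jar with blue lid, 68 mm across, 90 mm tall, to be left alone; origin under its middle
- drops_bottle: small amber bottle with black cap, 46 mm across, 95 mm tall, to be left alone; origin under its middle
- pen_mug: blue mug, 72 mm across and 85 mm tall, to be left alone; origin under its middle
- ampoule_carton: white carton with a blue band, 105 x 62 x 45 mm, to be left alone; origin under its middle
- tablet_carton: white carton with a green band, 92 x 58 x 58 mm, to be left alone; origin under its middle
- counting_tray: shallow blue tablet tray, 125 x 165 x 22 mm, to be left alone; origin under its middle
- stamp: rubber stamp with a wooden handle, 58 x 26 mm, 60 mm tall, to be left alone; origin under its middle

How it is judged (in metres and radians):
On the way, in this order (a step that is already met when the one before it is completed fails the run):
1. the near right pad is pressed by the fingers and the pointer stands on the red tab (within 8 mm of its middle along the arc) for half a second (y of pointer_tip in the frame of marker_tab between -0.008 and 0.008 m and contact force between the fingers and pad_near_right above 1 N), for 0.5 s.
2. the scale is let go and the pointer is back at zero (within 0.06 rad) (value of joint pointer between -0.06 and 0.06 rad and contact force between the fingers and scale below 0.1 N), for 0.2 s.
3. the far left pad is pressed by the fingers and the pointer stands on the red tab (within 8 mm of its middle along the arc) for half a second (y of pointer_tip in the frame of marker_tab between -0.008 and 0.008 m and contact force between the fingers and pad_far_left above 1 N), for 0.5 s.
At the end, for the whole second after the job is handed in: the scale is let go, its pointer at rest at zero (within 0.06 rad), and every loose thing is within 20 mm of where it stood at the start (all of step 2 and velocity of joint platform between -0.005 and 0.005 m/s and distance of each of syrup_bottle, tablet_jar, drops_bottle, pen_mug, ampoule_carton, tablet_carton, counting_tray, stamp from where it was at the start of the episode below 0.02 m); the robot touches nothing.
It fails at once if the pointer runs well past the red tab (its end more than 18 mm beyond the tab's middle along the arc) (y of pointer_tip in the frame of marker_tab above 0.018 m).
It fails at once if the platform is pulled up by more than 4 mm (value of joint platform below -0.004 m).
It fails at once if a bystander is lifted, carried, tipped or pushed more than 20 mm (distance of any of syrup_bottle, tablet_jar, drops_bottle, pen_mug, ampoule_carton, tablet_carton, counting_tray, stamp from where it was at the start of the episode above 0.02 m or angle between any of syrup_bottle, tablet_jar, drops_bottle, pen_mug, ampoule_carton, tablet_carton, counting_tray, stamp's own z axis and vertical above 0.5 rad).
It also fails if it takes over 48 s, if anything falls off the work surface, if the arm or the gripper's body presses on something with over 40 N, if the wrist force passes 120 N, or if a joint passes its speed limit or range.

## Working session

There is one attempt and no reset: what is moved stays moved. The work goes in short steps, Python scripts to look and compute and a tool call to move; the robot and the scene stay as the last step left them, time stands still between calls to the robot, and variables do not carry over. Pictures are saved under pics/ and viewed, and the job is handed in when it is done.

Besides the shell and the picture viewer there is one more tool, called after "Request:" as a command line: name --argument value ..., lists and objects as JSON in quotes. apply_moves: Moves the arm, as the interface text tells. Its arguments: {"type":"object","properties":{"steps":{"type":"array"},"grip":{"type":"number"}},"required":["steps"]}

```bash
mkdir -p pics; ls; python3 - <<'E'
from rig import read_state, imaging, spotter
import cv2
for n in ("scene","top"):
    im=imaging.capture(n); cv2.imwrite(f"pics/{n}0.png",im[:,:,::-1])
    p=imaging.camera_params(n); print(n,p)
    for t in ("scale","pad_near_right","pad_far_left","marker_tab","pointer_tip","platform"):
        r=spotter.cut_out(t,n)
        print(t,[(round(d["score"],2),d["rect"]) for d in r[:5]])
s=read_state();print(s["time_s"],s["position"],s["tcp_rot"],s["force"],s["opening"])
E
```

```text
pics
scene {'fov_y': 47.994965567906505, 'cx': 257.31375516161137, 'cy': 195.80353693467546, 'R': array([[ 0.70535427,  0.70879296,  0.00937514],
       [ 0.60413467, -0.59418011, -0.53100969],
       [-0.37080541,  0.3802138 , -0.84731388]]), 't': array([-0.44753366, -0.28592746,  1.40143656])}
scale [(0.62, [147.0, 192.9, 152.8, 139.7])]
pad_near_right [(0.71, [152.3, 234.9, 17.7, 14.5]), (0.31, [235.2, 173.9, 22.9, 40.1])]
pad_far_left [(0.56, [225.0, 215.8, 15.5, 16.2]), (0.44, [138.4, 293.9, 21.0, 24.1]), (0.39, [267.0, 200.0, 27.4, 37.8])]
marker_tab []
pointer_tip []
platform [(0.98, [144.9, 192.7, 101.1, 89.4])]
top {'fov_y': 45.40064644009729, 'cx': 253.88618335862648, 'cy': 190.77798841781868, 'R': array([[-0.01083118, -0.9997858 ,  0.01763642],
       [-0.9956202 ,  0.00914478, -0.09304191],
       [ 0.0928607 , -0.01856693, -0.99550598]]), 't': array([0.04591913, 0.59448166, 1.28521647])}
scale [(0.92, [267.2, 110.8, 98.3, 129.2])]
pad_near_right [(0.44, [345.4, 206.8, 11.6, 15.7])]
pad_far_left []
marker_tab [(0.16, [279.2, 162.5, 81.5, 71.9])]
pointer_tip []
platform [(0.92, [283.9, 164.7, 76.6, 68.7]), (0.43, [239.9, 152.1, 20.1, 26.8])]
0.7 [0.26719609 0.56499226 0.23056326] [[ 4.27561321e-01  1.49225411e-05 -9.03986347e-01]
 [ 9.03986347e-01  3.51621274e-05  4.27561322e-01]
 [ 3.81663845e-05 -9.99999999e-01  1.54419219e-06]] [0.21802534 0.00134117 0.09458064] 0.9991282401751863
```

View images.

View pics/scene0.png

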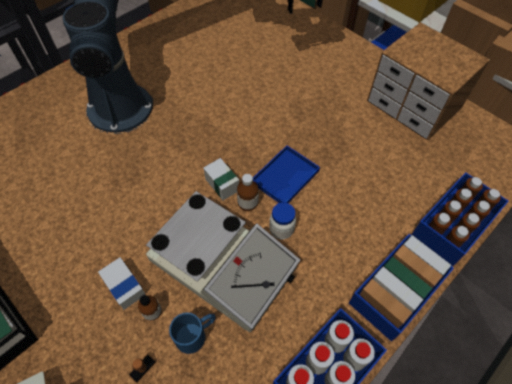

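View pics/top0.png

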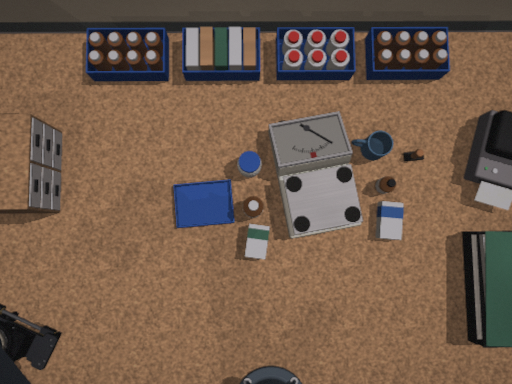

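```bash
python3 - <<'E'
import cv2
a=cv2.imread("pics/top0.png")[80:260,220:400]; cv2.imwrite("pics/top0z.png",cv2.resize(a,None,fx=3.3,fy=3.3,interpolation=cv2.INTER_CUBIC))
a=cv2.imread("pics/scene0.png")[170:350,120:320]; cv2.imwrite("pics/scene0z.png",cv2.resize(a,None,fx=3.3,fy=3.3,interpolation=cv2.INTER_CUBIC))
E
```

```text
(no output)
```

View pics/top0z.png

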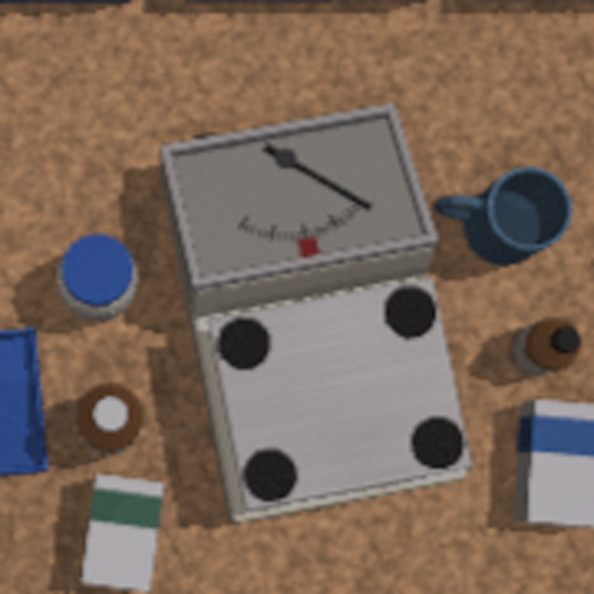

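View pics/scene0z.png

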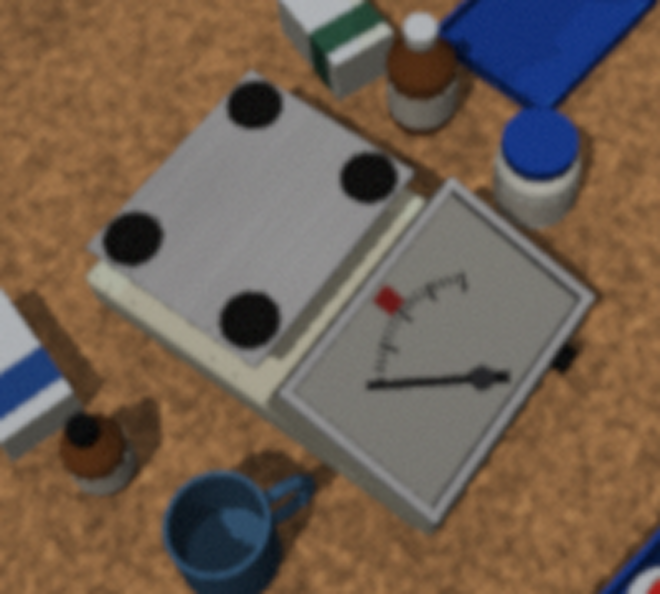

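```bash
cat > h.py <<'E'
import numpy as np,cv2
from rig import read_state, imaging, spotter
def K(p):
    f=192/np.tan(np.radians(p["fov_y"]/2)); return np.array([[f,0,p["cx"]],[0,f,p["cy"]],[0,0,1]])
def P(n):
    p=imaging.camera_params(n); return K(p)@np.c_[p["R"],p["t"]]
def tri(a,b):
    X=cv2.triangulatePoints(P("top"),P("scene"),np.float64(a).reshape(-1,2).T,np.float64(b).reshape(-1,2).T); return (X[:3]/X[3]).T
def onz(n,uv,z):
    p=imaging.camera_params(n); d=p["R"].T@np.linalg.inv(K(p))@np.array([*uv,1.]); c=-p["R"].T@p["t"]; return c+d*(z-c[2])/d[2]
def proj(n,X):
    x=P(n)@np.append(X,1); return x[:2]/x[2]
E
python3 - <<'E'
from h import *
def blobs(n,roi):
    im=cv2.imread(f"pics/{n}0.png"); g=im.max(2); x,y,w,h=roi
    m=(g<70).astype(np.uint8); k=np.zeros_like(m); k[y:y+h,x:x+w]=1; m*=k
    _,l,s,c=cv2.connectedComponentsWithStats(m)
    return [(int(s[i][4]),c[i].round(2)) for i in range(1,len(s)) if s[i][4]>60]
T=blobs("top",(282,165,80,70)); S=blobs("scene",(146,192,102,86)); print(T,S)
a=[onz("top",c,.1005) for _,c in T]; b=[onz("scene",c,.1005) for _,c in S]
for v in a: print("top",v.round(4))
for v in b: print("sc",v.round(4))
z=3.3
t=np.array([[285,157],[369,207],[309,246]])/z+[220,80]
s=np.array([[482,377],[368,385],[389,300]])/z+[120,170]
X=tri(t,s); print(X.round(4)); u=X[1]-X[0];w=X[2]-X[0]
print(np.linalg.norm(u),np.linalg.norm(w),np.arccos(u@w/np.linalg.norm(u)/np.linalg.norm(w)))
E
```

```text
[(181, array([343.91, 174.16])), (182, array([293.36, 183.82])), (185, array([352.23, 214.  ])), (185, array([301.48, 223.72]))] [(184, array([196.69, 201.37])), (209, array([231.32, 223.2 ])), (220, array([159.7 , 241.96])), (241, array([195.26, 266.62]))]
top [ 0.6312 -0.2039  0.1005]
top [ 0.606  -0.0658  0.1005]
top [ 0.5228 -0.2232  0.1005]
top [ 0.498  -0.0856  0.1005]
sc [ 0.5006 -0.0859  0.1005]
sc [ 0.6086 -0.0662  0.1005]
sc [ 0.5253 -0.2236  0.1005]
sc [ 0.6336 -0.2042  0.1005]
[[ 0.7699 -0.1084  0.0646]
 [ 0.7224 -0.1752  0.0841]
 [ 0.6885 -0.1227  0.0914]]
0.08425208875360152 0.08686172109344438 0.7517360688616336
```

Request:
apply_moves --steps '[{"x": 5,"y": -15,"z": 20,"spin": 0},{"x": 13,"y": -40,"z": 0,"spin": 0},{"x": 13,"y": -40,"z": 0,"spin": 0},{"x": 13,"y": -40,"z": 0,"spin": 0},{"x": 13,"y": -40,"z": 0,"spin": 0},{"x": 13,"y": -40,"z": 0,"spin": 0},{"x": 13,"y": -40,"z": 0,"spin": 0},{"x": 13,"y": -40,"z": 0,"spin": 0},{"x": 13,"y": -40,"z": 0,"spin": 0},{"x": 13,"y": -40,"z": 0,"spin": 0},{"x": 0,"y": 0,"z": 0,"spin": 0}]' --grip 0

```text
time_s: 1.8
position: [0.3936, 0.1789, 0.2534]
tcp_rot: [[0.423, 0.011, -0.906], [0.906, 0.005, 0.423], [0.009, -1.0, -0.008]]
force: [0.5, 0.0, -0.7]
opening: 0.081
```

Request:
apply_moves --steps '[{"x": 13,"y": -40,"z": 0,"spin": 0},{"x": 13,"y": -40,"z": 0,"spin": 0},{"x": 13,"y": -40,"z": 0,"spin": 0},{"x": 13,"y": -40,"z": 0,"spin": 0},{"x": 13,"y": -40,"z": 0,"spin": 0},{"x": 13,"y": -40,"z": 0,"spin": 0},{"x": 13,"y": -40,"z": 0,"spin": 0},{"x": 13,"y": -40,"z": 0,"spin": 0},{"x": 13,"y": -40,"z": 0,"spin": 0},{"x": 13,"y": -40,"z": 0,"spin": 0},{"x": 0,"y": 0,"z": 0,"spin": 0}]'

```text
time_s: 2.9
position: [0.53, -0.2304, 0.2558]
tcp_rot: [[0.417, 0.021, -0.909], [0.909, 0.008, 0.417], [0.016, -1.0, -0.016]]
force: [-0.2, 0.4, -0.1]
opening: 0.007
```

```bash
python3 - <<'E'
from h import *
a=imaging.capture("scene");b=imaging.capture("top")
cv2.imwrite("pics/s1.png",cv2.resize(a[170:350,120:320,::-1],None,fx=3.3,fy=3.3,interpolation=cv2.INTER_CUBIC))
cv2.imwrite("pics/t1.png",cv2.resize(b[80:260,220:400,::-1],None,fx=3.3,fy=3.3,interpolation=cv2.INTER_CUBIC))
s=read_state();print(s["time_s"],s["position"],s["tcp_rot"].round(3),s["force"],s["opening"])
E
```

```text
3.0 [ 0.52758306 -0.22543392  0.25517756] [[ 0.414  0.016 -0.91 ]
 [ 0.91   0.013  0.415]
 [ 0.018 -1.    -0.01 ]] [-0.83854827  0.24614792 -0.0063445 ] 0.005654022720689
```

View pics/s1.png

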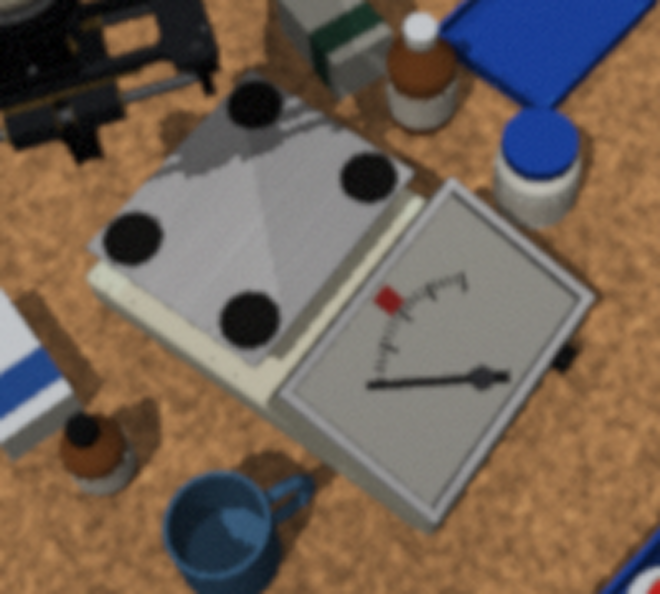

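View pics/t1.png

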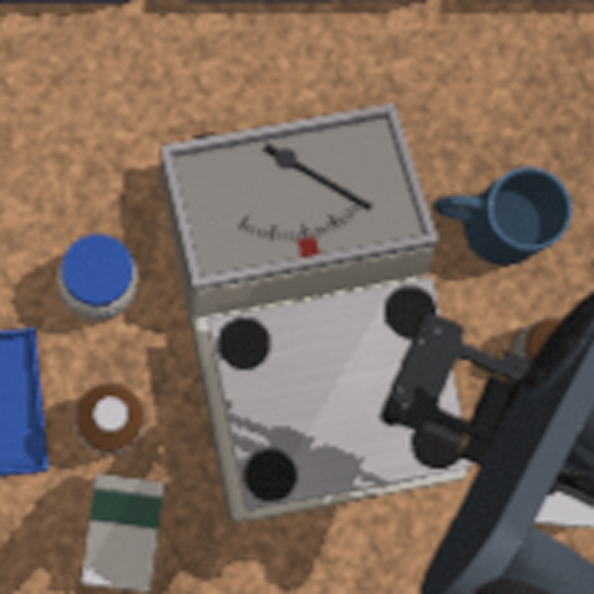

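Request:
apply_moves --steps '[{"x": -2,"y": 1,"z": -30},{"x": -1,"y": 1,"z": -30},{"x": 0,"y": 0,"z": -30},{"x": 0,"y": 0,"z": -20},{"x": 0,"y": 0,"z": -10},{"x": 0,"y": 0,"z": 0},{"x": 0,"y": 0,"z": 0}]'

```text
invalid input at $.steps[0]: expected keys x, y, z, spin
```

```bash
cat > look.py <<'E'
from h import *
import sys
a=imaging.capture("scene");b=imaging.capture("top")
A=cv2.resize(a[170:350,120:320,::-1],None,fx=3.3,fy=3.3,interpolation=cv2.INTER_CUBIC)
cv2.imwrite(f"pics/s{sys.argv[1]}.png",A)
cv2.imwrite(f"pics/t{sys.argv[1]}.png",cv2.resize(b[80:260,220:400,::-1],None,fx=3.3,fy=3.3,interpolation=cv2.INTER_CUBIC))
s=read_state();print(s["time_s"],s["position"].round(4),s["tcp_rot"].round(3).tolist(),s["force"].round(2),s["opening"])
E
python3 look.py 2
```

```text
3.1 [ 0.5268 -0.2237  0.2553] [[0.412, 0.016, -0.911], [0.911, 0.013, 0.413], [0.019, -1.0, -0.009]] [ 0.74  0.01 -0.07] 0.007299923235721795
```

View pics/s2.png

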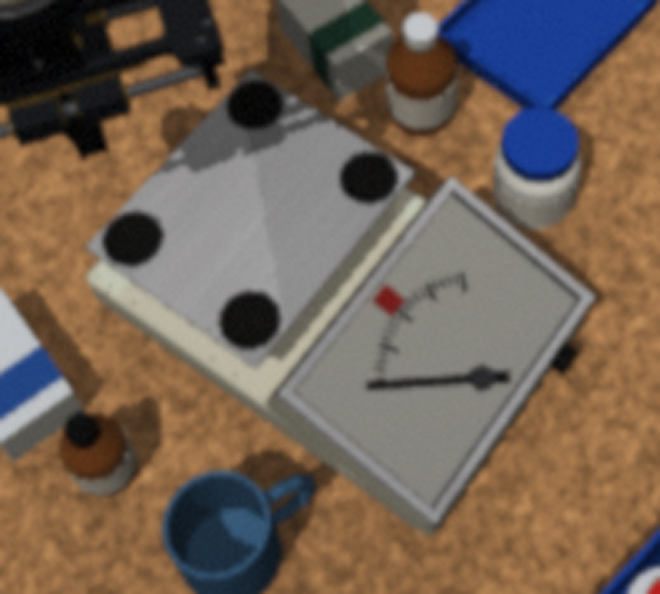

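View pics/t2.png

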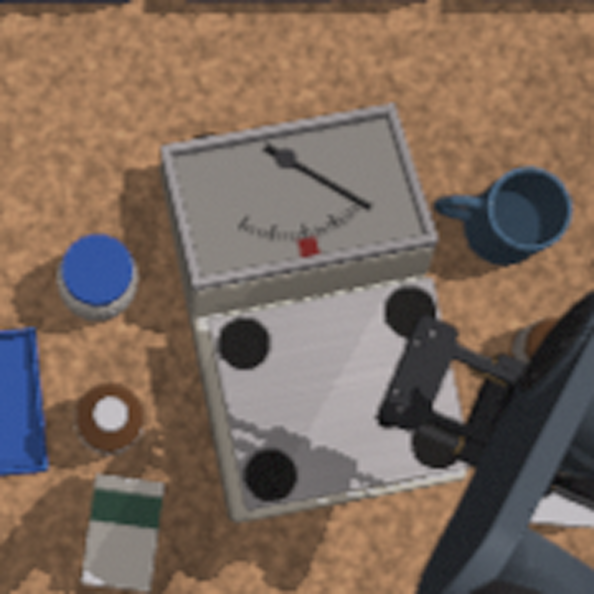

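Request:
apply_moves --steps '[{"x": -2,"y": 0,"z": -30,"spin": 0},{"x": -1,"y": 0,"z": -30,"spin": 0},{"x": 0,"y": 0,"z": -30,"spin": 0},{"x": 0,"y": 0,"z": -20,"spin": 0},{"x": 0,"y": 0,"z": -10,"spin": 0},{"x": 0,"y": 0,"z": 0,"spin": 0},{"x": 0,"y": 0,"z": 0,"spin": 0}]'

```text
time_s: 3.8
position: [0.5232, -0.2114, 0.1358]
tcp_rot: [[0.401, 0.018, -0.916], [0.916, 0.014, 0.401], [0.02, -1.0, -0.011]]
force: [0.7, -0.0, 0.4]
opening: 0.004
```

```bash
python3 look.py 3
```

```text
3.9 [ 0.5235 -0.212   0.1363] [[0.401, 0.019, -0.916], [0.916, 0.013, 0.401], [0.02, -1.0, -0.013]] [-0.13 -0.33  0.17] 0.003588900786309497
```

View pics/s3.png

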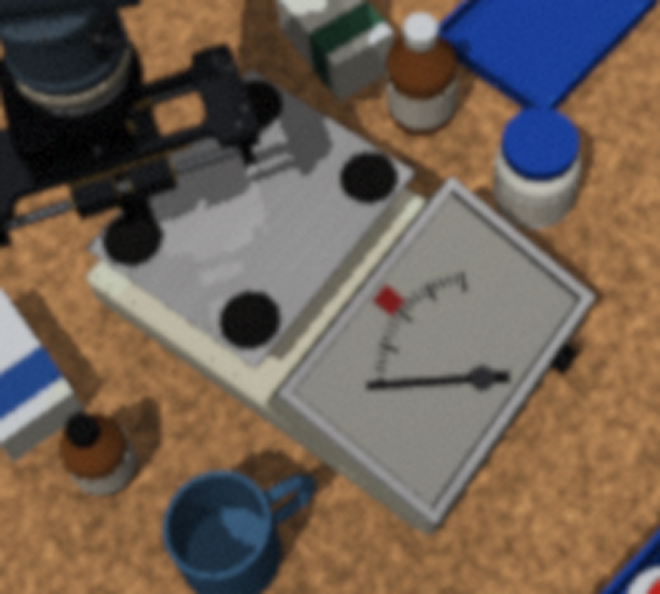

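View pics/t3.png

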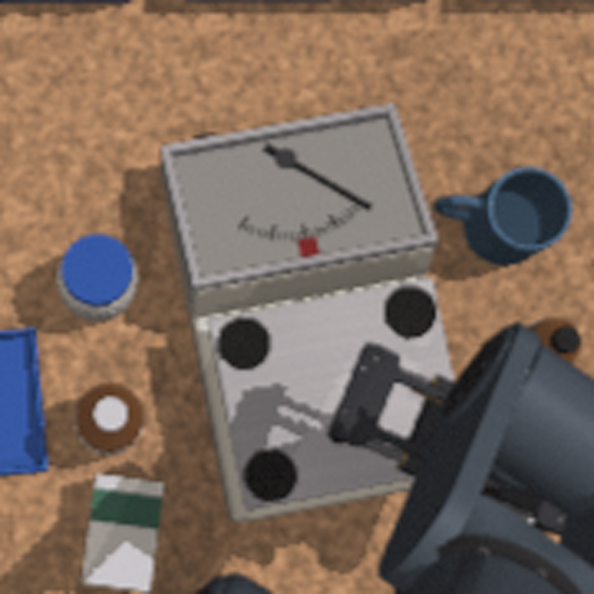

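Request:
apply_moves --steps '[{"x": 0,"y": -8,"z": -8,"spin": 0},{"x": 0,"y": -4,"z": -6,"spin": 0},{"x": 0,"y": 0,"z": -3,"spin": 0},{"x": 0,"y": 0,"z": 0,"spin": 0}]'

```text
time_s: 4.3
position: [0.5252, -0.2267, 0.1205]
tcp_rot: [[0.401, 0.024, -0.916], [0.916, 0.009, 0.402], [0.018, -1.0, -0.019]]
force: [0.2, -0.4, 0.1]
opening: 0.008
```

Request:
apply_moves --steps '[{"x": 0,"y": 2,"z": -5,"spin": 0},{"x": 0,"y": 0,"z": -4,"spin": 0},{"x": 0,"y": 0,"z": -4,"spin": 0},{"x": 0,"y": 0,"z": -2,"spin": 0}]'

```text
time_s: 4.7
position: [0.5255, -0.2252, 0.1048]
tcp_rot: [[0.402, 0.025, -0.915], [0.916, 0.008, 0.402], [0.018, -1.0, -0.02]]
force: [-1.0, -0.8, 3.2]
opening: 0.002
```

Request:
apply_moves --steps '[{"x": 0,"y": 0,"z": -3,"spin": 0},{"x": 0,"y": 0,"z": -3,"spin": 0},{"x": 0,"y": 0,"z": 0,"spin": 0}]'

```text
time_s: 5.0
position: [0.5256, -0.2252, 0.0995]
tcp_rot: [[0.401, 0.026, -0.916], [0.916, 0.008, 0.401], [0.017, -1.0, -0.02]]
force: [-2.1, 0.7, 5.6]
opening: 0.005
```

```bash
python3 look.py 4
```

```text
5.1 [ 0.5256 -0.2252  0.0998] [[0.401, 0.026, -0.916], [0.916, 0.008, 0.401], [0.017, -1.0, -0.02]] [-0.53 -0.08  6.07] 0.006628290661910315
```

View pics/s4.png

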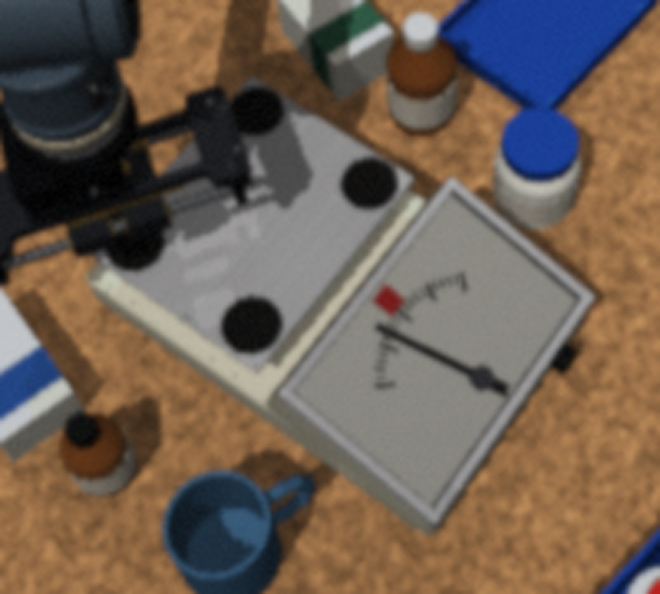

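View pics/t4.png

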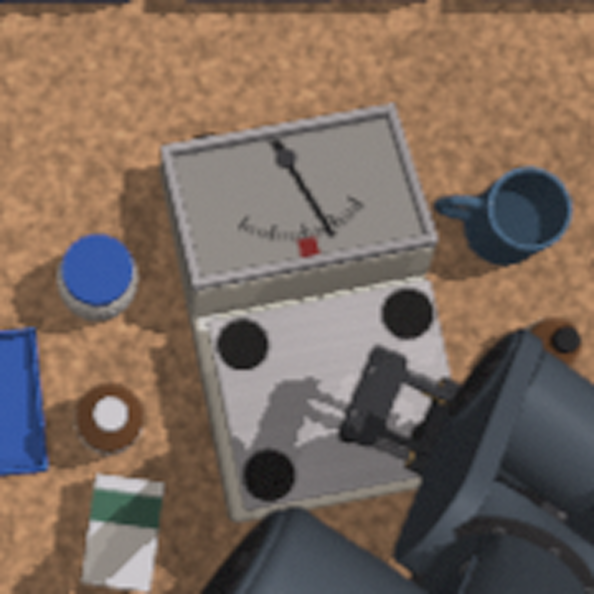

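```bash
python3 - <<'E'
from h import *
z=3.3
t=np.array([[285,157],[369,207],[308,247],[331,235]])/z+[220,80]
s=np.array([[482,377],[368,385],[389,300],[380,327]])/z+[120,170]
X=tri(t,s); D=X[1:]-X[0]; D/=np.linalg.norm(D,axis=1)[:,None]
print(X.round(4)); print([np.arccos(D[i]@D[j]).round(3) for i,j in((0,1),(0,2),(1,2))])
print(read_state()["force"],read_state()["position"])
E
```

```text
[[ 0.7699 -0.1084  0.0646]
 [ 0.7224 -0.1752  0.0841]
 [ 0.6879 -0.1222  0.0896]
 [ 0.6982 -0.1413  0.0896]]
[np.float64(0.759), np.float64(0.508), np.float64(0.253)]
[-0.52888974 -0.08343936  6.06739655] [ 0.52556613 -0.22519428  0.09975107]
```

Request:
apply_moves --steps '[{"x": 0,"y": 0,"z": -2,"spin": 0},{"x": 0,"y": 0,"z": -2,"spin": 0},{"x": 0,"y": 0,"z": 0,"spin": 0}]'

```text
time_s: 5.4
position: [0.5255, -0.2252, 0.0976]
tcp_rot: [[0.4, 0.026, -0.916], [0.916, 0.007, 0.401], [0.017, -1.0, -0.021]]
force: [-1.5, 0.3, 6.2]
opening: 0.004
```

```bash
python3 look.py 5
```

```text
5.5 [ 0.5255 -0.2252  0.0977] [[0.4, 0.026, -0.916], [0.916, 0.007, 0.401], [0.017, -1.0, -0.021]] [-1.73  1.02  7.12] 0.003578366193035799
```

View pics/s5.png

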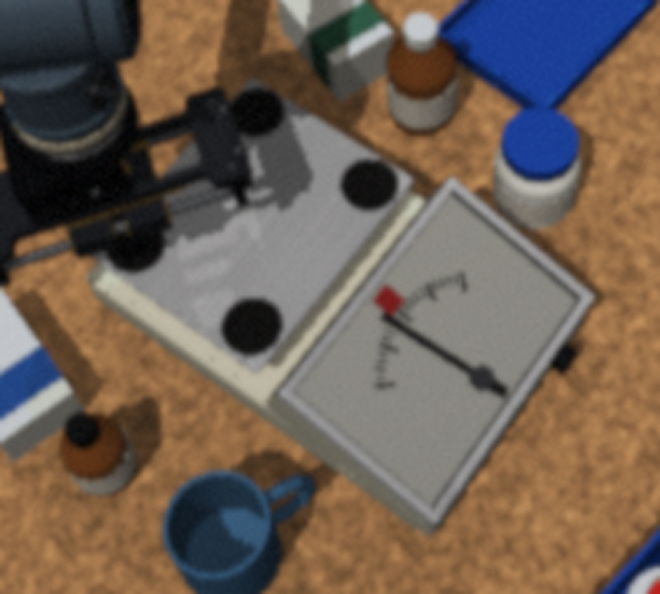

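View pics/t5.png

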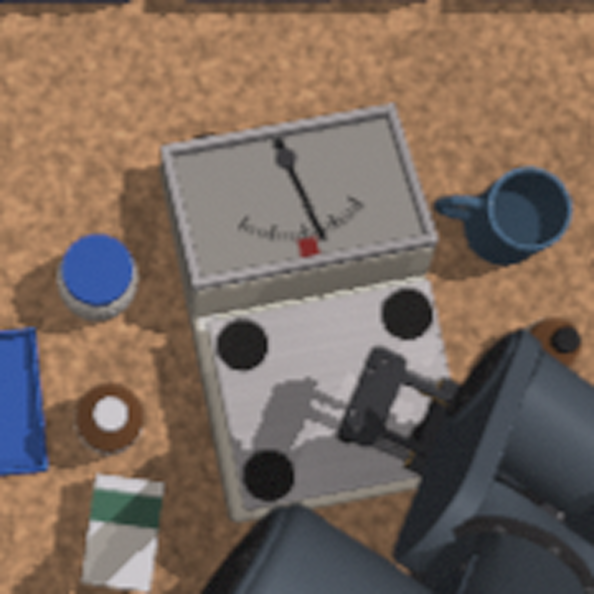

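Request:
apply_moves --steps '[{"x": 0,"y": 0,"z": -2,"spin": 0},{"x": 0,"y": 0,"z": -2,"spin": 0},{"x": 0,"y": 0,"z": -0.5,"spin": 0}]'

```text
time_s: 5.8
position: [0.5255, -0.2252, 0.0957]
tcp_rot: [[0.4, 0.027, -0.916], [0.916, 0.006, 0.4], [0.016, -1.0, -0.022]]
force: [-2.2, 0.3, 7.4]
opening: 0.001
```

```bash
python3 look.py 6
```

```text
5.9 [ 0.5255 -0.2252  0.0958] [[0.4, 0.027, -0.916], [0.916, 0.006, 0.4], [0.016, -1.0, -0.022]] [-2.01  0.52  7.73] 0.004354881675892571
```

View pics/s6.png

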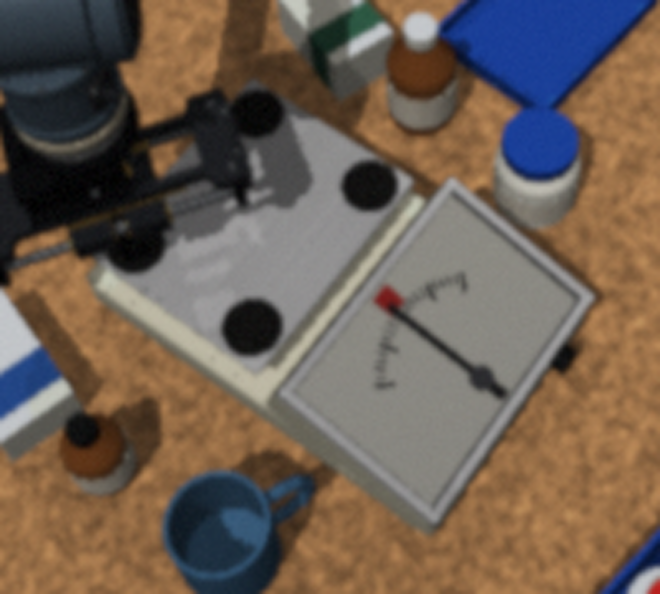

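View pics/t6.png

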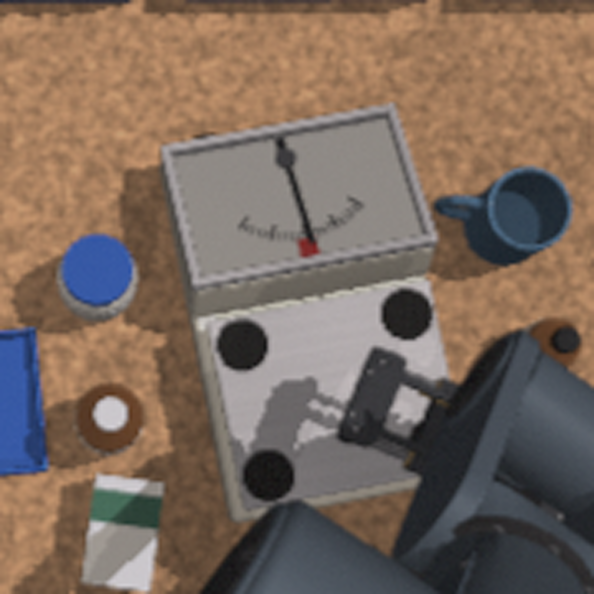

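Request:
apply_moves --steps '[{"x": 0,"y": 0,"z": -1.5,"spin": 0},{"x": 0,"y": 0,"z": -0.5,"spin": 0},{"x": 0,"y": 0,"z": -0.5,"spin": 0}]'

```text
time_s: 6.2
position: [0.5255, -0.2251, 0.0959]
tcp_rot: [[0.399, 0.028, -0.917], [0.917, 0.005, 0.399], [0.015, -1.0, -0.023]]
force: [-1.1, 0.9, 7.7]
opening: 0.005
```

```bash
python3 look.py 7
```

```text
6.3 [ 0.5255 -0.2252  0.0959] [[0.399, 0.028, -0.916], [0.917, 0.005, 0.399], [0.015, -1.0, -0.024]] [-1.47  1.04  7.56] 0.006906631851160487
```

View pics/s7.png

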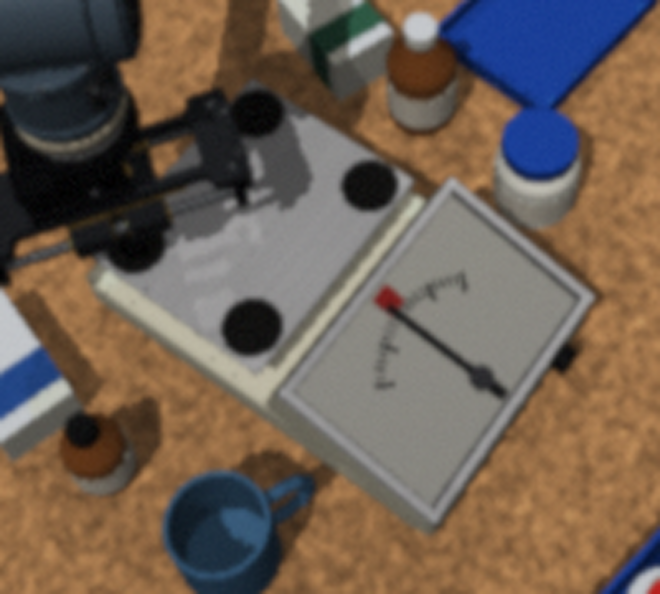

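View pics/t7.png

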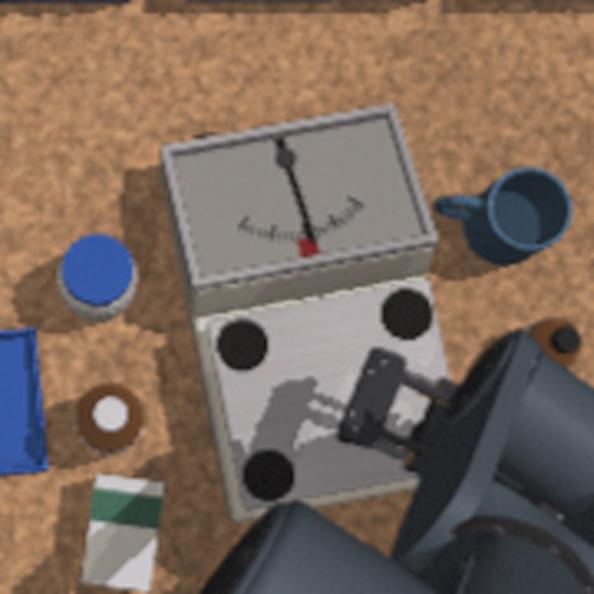

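Request:
apply_moves --steps '[{"x": 0,"y": 0,"z": -2,"spin": 0},{"x": 0,"y": 0,"z": -1.5,"spin": 0},{"x": 0,"y": 0,"z": -0.8,"spin": 0},{"x": 0,"y": 0,"z": -0.8,"spin": 0}]'

```text
time_s: 6.7
position: [0.5255, -0.2252, 0.0946]
tcp_rot: [[0.398, 0.029, -0.917], [0.917, 0.003, 0.399], [0.015, -1.0, -0.025]]
force: [-1.4, 0.5, 8.7]
opening: 0.001
```

```bash
python3 look.py 8
```

```text
6.8 [ 0.5255 -0.2252  0.0946] [[0.398, 0.029, -0.917], [0.917, 0.003, 0.398], [0.015, -1.0, -0.025]] [-2.51 -0.16  9.01] 0.004393878882226981
```

View pics/s8.png

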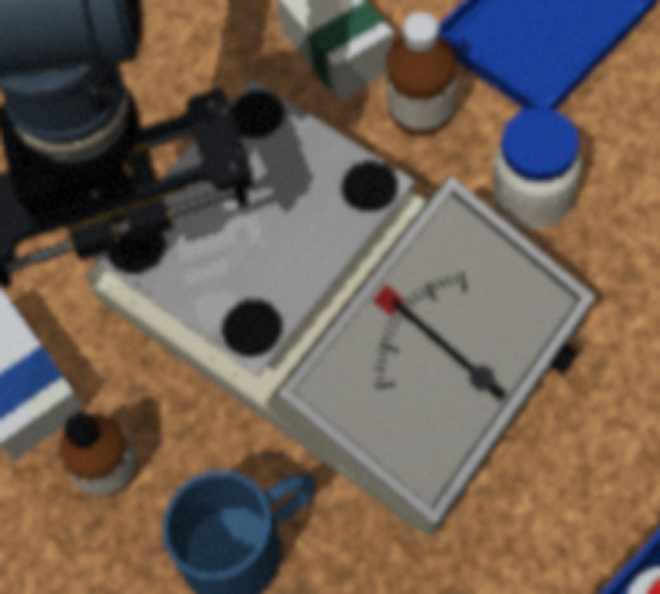

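View pics/t8.png

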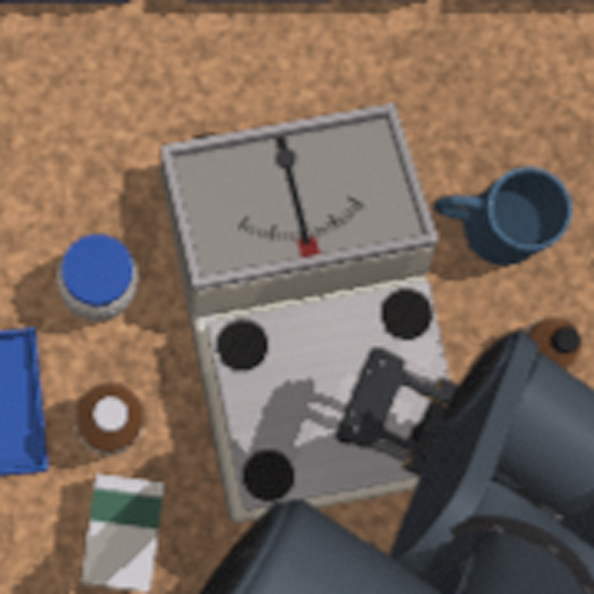

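Request:
apply_moves --steps '[{"x": 0,"y": 0,"z": -0.7,"spin": 0},{"x": 0,"y": 0,"z": -0.7,"spin": 0},{"x": 0,"y": 0,"z": -0.7,"spin": 0},{"x": 0,"y": 0,"z": -0.7,"spin": 0},{"x": 0,"y": 0,"z": -0.7,"spin": 0}]'

```text
time_s: 7.3
position: [0.5255, -0.2251, 0.0957]
tcp_rot: [[0.397, 0.03, -0.917], [0.918, 0.002, 0.397], [0.014, -1.0, -0.027]]
force: [-1.6, 0.4, 8.3]
opening: 0.004
```

Request:
apply_moves --steps '[{"x": 0,"y": 0,"z": -0.7,"spin": 0},{"x": 0,"y": 0,"z": -0.7,"spin": 0},{"x": 0,"y": 0,"z": -0.7,"spin": 0}]'

```text
time_s: 7.6
position: [0.5255, -0.2251, 0.0962]
tcp_rot: [[0.397, 0.031, -0.917], [0.918, 0.001, 0.397], [0.013, -1.0, -0.028]]
force: [-1.2, -0.0, 7.4]
opening: 0.007
```

```bash
python3 look.py 9
```

```text
7.7 [ 0.5255 -0.2251  0.0962] [[0.397, 0.031, -0.917], [0.918, 0.001, 0.397], [0.013, -1.0, -0.028]] [-1.33 -1.02  7.99] 0.006173119311394875
```

View pics/t9.png

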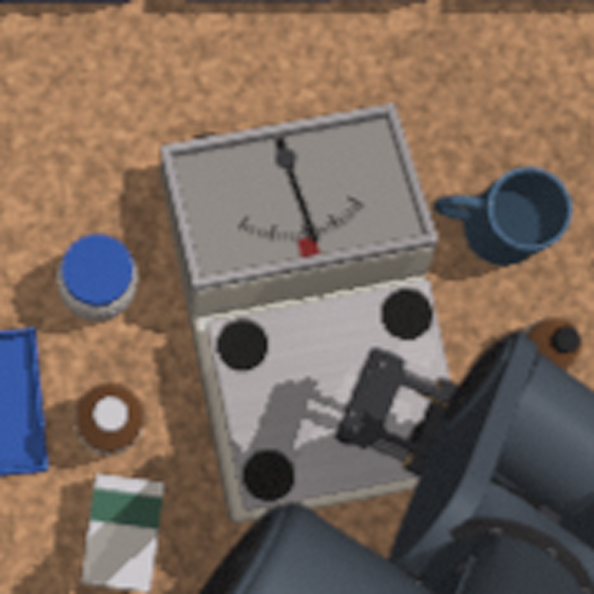

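Request:
apply_moves --steps '[{"x": 0,"y": 0,"z": -2,"spin": 0},{"x": 0,"y": 0,"z": -2,"spin": 0},{"x": 0,"y": 0,"z": -1.2,"spin": 0}]'

```text
time_s: 8.0
position: [0.5255, -0.2251, 0.0939]
tcp_rot: [[0.396, 0.032, -0.918], [0.918, -0.0, 0.396], [0.012, -0.999, -0.03]]
force: [-1.9, 0.6, 9.3]
opening: 0.003
```

```bash
python3 look.py 10; python3 - <<'E'
from h import *
for i in range(16):
    imaging.capture("top")
    if i%4==3: print(read_state()["time_s"],read_state()["position"].round(4),read_state()["force"].round(1))
E
python3 look.py 11
```

```text
8.1 [ 0.5255 -0.2251  0.0939] [[0.396, 0.032, -0.918], [0.918, -0.0, 0.396], [0.012, -0.999, -0.03]] [-2.21  0.37  9.49] 0.006627542211077707
8.3 [ 0.5255 -0.2251  0.094 ] [-2.   1.6  8.4]
8.5 [ 0.5255 -0.2251  0.094 ] [-1.8  2.   8.9]
8.7 [ 0.5255 -0.2251  0.094 ] [-2.   0.1  8.7]
8.9 [ 0.5255 -0.2251  0.094 ] [-1.6  0.1 10.2]
9.0 [ 0.5255 -0.2251  0.094 ] [[0.396, 0.032, -0.918], [0.918, -0.0, 0.396], [0.012, -0.999, -0.03]] [-2.59  0.46  8.32] 0.004489245064872647
```

View pics/t10.png

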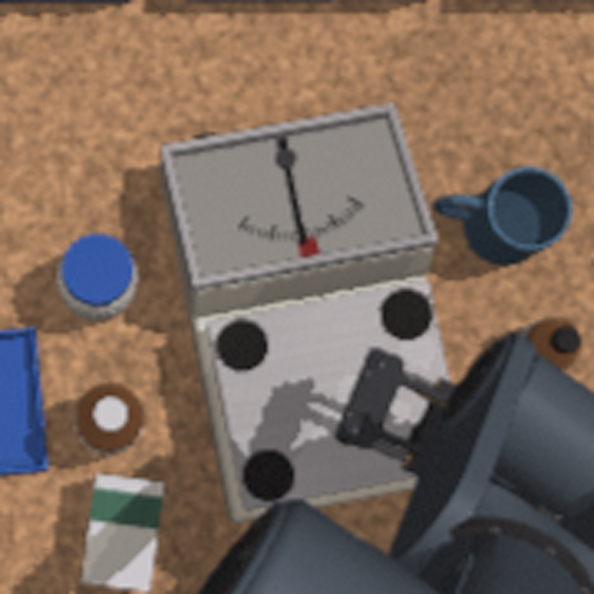

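View pics/t11.png

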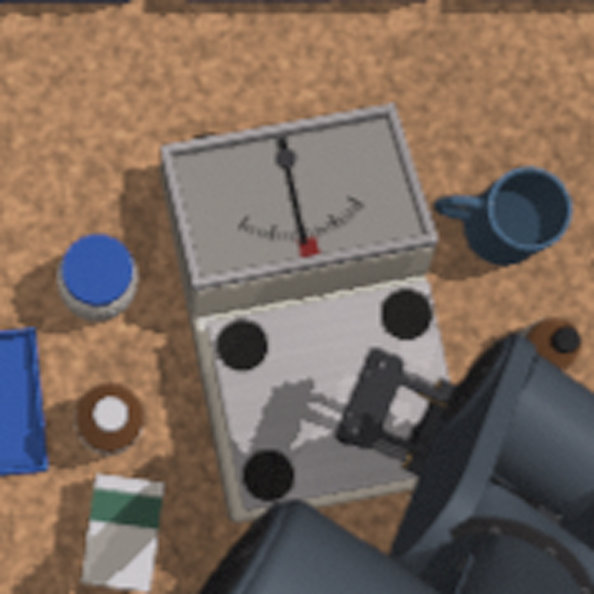

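View pics/s11.png

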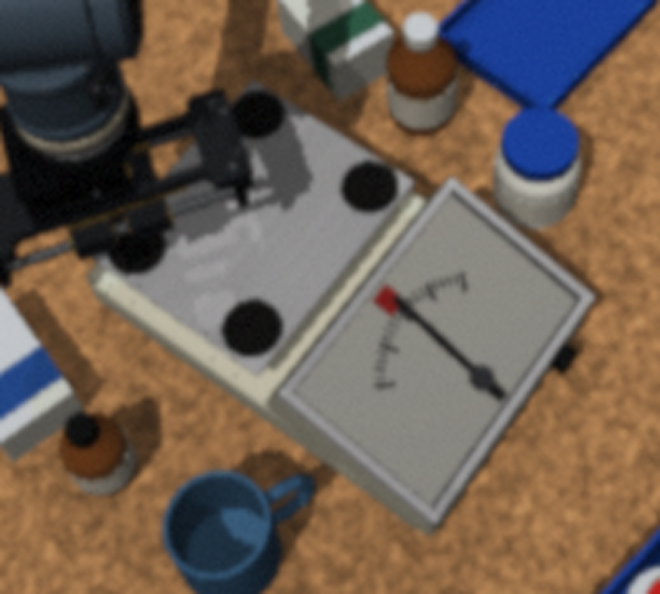

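Request:
apply_moves --steps '[{"x": 0,"y": 0,"z": 5,"spin": 0},{"x": 0,"y": 0,"z": 10,"spin": 0},{"x": 0,"y": 0,"z": 15,"spin": 0},{"x": 0,"y": 0,"z": 20,"spin": 0},{"x": 0,"y": 0,"z": 10,"spin": 0},{"x": 0,"y": 0,"z": 0,"spin": 0}]'

```text
time_s: 9.6
position: [0.5253, -0.2243, 0.1564]
tcp_rot: [[0.396, 0.032, -0.918], [0.918, 0.001, 0.396], [0.013, -0.999, -0.029]]
force: [-1.0, -0.7, -0.8]
opening: 0.006
```

```bash
python3 look.py 12
```

```text
9.7 [ 0.5245 -0.2239  0.1551] [[0.396, 0.03, -0.918], [0.918, 0.002, 0.396], [0.014, -1.0, -0.027]] [ 0.23 -0.02 -0.59] 0.005525414350762824
```

View pics/s12.png

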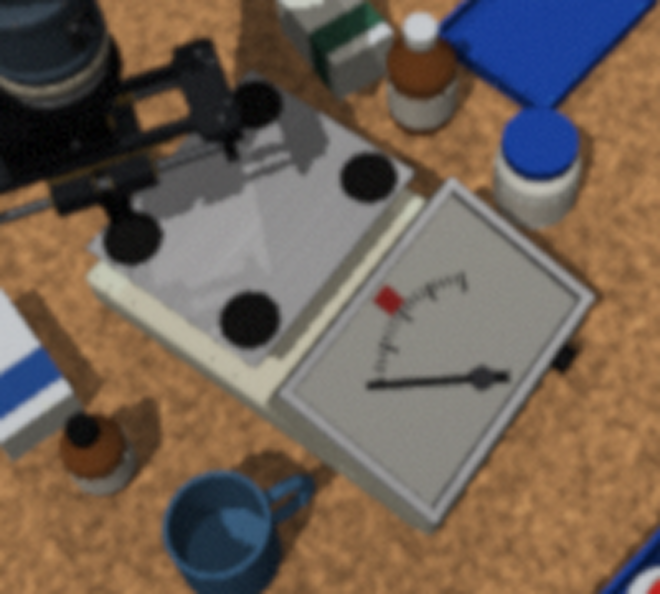

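Request:
apply_moves --steps '[{"x": 5,"y": 8,"z": 2,"spin": 0},{"x": 10,"y": 20,"z": 0,"spin": 0},{"x": 10,"y": 20,"z": 0,"spin": 0},{"x": 10,"y": 20,"z": 0,"spin": 0},{"x": 10,"y": 20,"z": 0,"spin": 0},{"x": 10,"y": 20,"z": 0,"spin": 0},{"x": 10,"y": 20,"z": 0,"spin": 0},{"x": 8,"y": 15,"z": 0,"spin": 0},{"x": 4,"y": 6,"z": 0,"spin": 0},{"x": 0,"y": 0,"z": 0,"spin": 0}]'

```text
time_s: 10.7
position: [0.6008, -0.0623, 0.1479]
tcp_rot: [[0.398, 0.015, -0.917], [0.917, 0.011, 0.398], [0.016, -1.0, -0.009]]
force: [0.4, -0.2, -0.3]
opening: 0.006
```

```bash
python3 look.py 13
```

```text
10.8 [ 0.6002 -0.0635  0.1481] [[0.399, 0.014, -0.917], [0.917, 0.011, 0.399], [0.015, -1.0, -0.009]] [ 0.34  0.2  -0.41] 0.010476943117535682
```

View pics/s13.png

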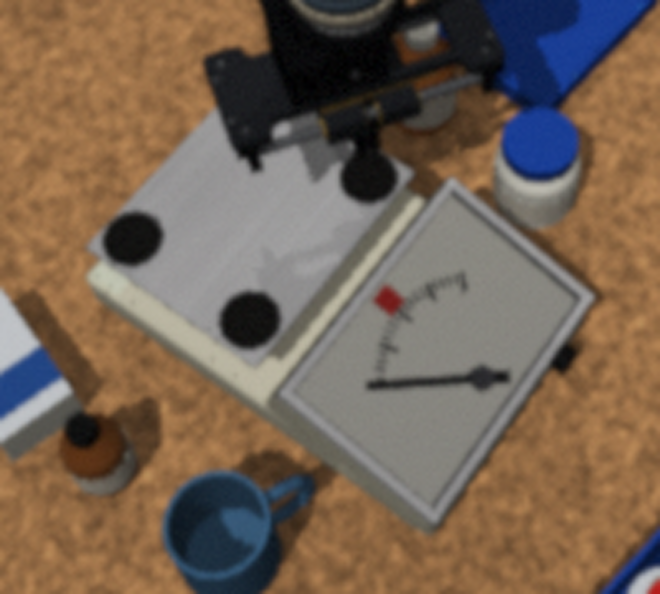

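View pics/t13.png

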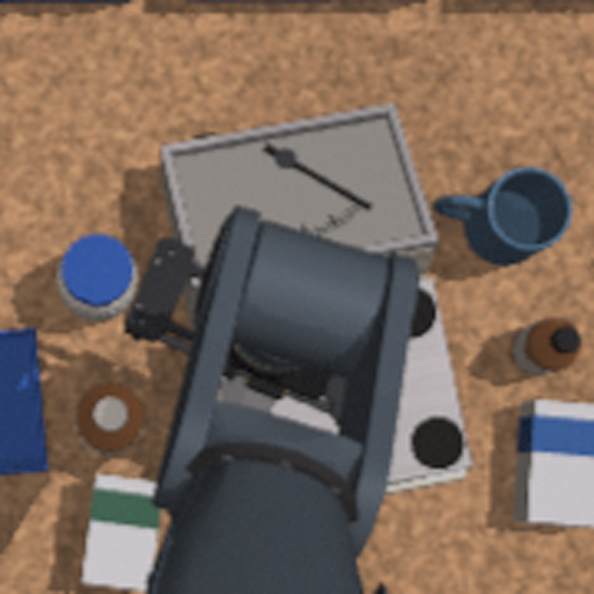

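```bash
python3 - <<'E'
from h import *
b=onz("top",np.array([110,413])/3.3+[220,80],.125);j=onz("top",np.array([98,270])/3.3+[220,80],.09)
c=np.array([.607,-.066]); R=read_state()["tcp_rot"]
for p in(b,j):
    d=p[:2]-c; print(p.round(3), "along open",(d@R[:2,0]).round(3),"across",(d@R[:2,2]).round(3))
E
```

```text
[0.548 0.044 0.125] along open 0.077 across 0.098
[0.669 0.052 0.09 ] along open 0.133 across -0.01
```

Request:
apply_moves --steps '[{"x": 6,"y": -2,"z": -8,"spin": 0},{"x": 2,"y": -1,"z": -10,"spin": 0},{"x": 0,"y": 0,"z": -8,"spin": 0},{"x": 0,"y": 0,"z": -3,"spin": 0},{"x": 0,"y": 0,"z": 0,"spin": 0}]'

```text
time_s: 11.3
position: [0.6075, -0.07, 0.1155]
tcp_rot: [[0.403, 0.012, -0.915], [0.915, 0.01, 0.403], [0.014, -1.0, -0.007]]
force: [-0.0, -0.2, 0.8]
opening: 0.004
```

Request:
apply_moves --steps '[{"x": 0,"y": 3,"z": -4,"spin": 0},{"x": 0,"y": 0,"z": -4,"spin": 0},{"x": 0,"y": 0,"z": -4,"spin": 0},{"x": 0,"y": 0,"z": -2,"spin": 0}]'

```text
time_s: 11.7
position: [0.6075, -0.067, 0.1018]
tcp_rot: [[0.403, 0.013, -0.915], [0.915, 0.01, 0.403], [0.014, -1.0, -0.008]]
force: [-1.3, -0.4, 3.9]
opening: 0.002
```

Request:
apply_moves --steps '[{"x": 0,"y": 0,"z": -3,"spin": 0},{"x": 0,"y": 0,"z": -3,"spin": 0},{"x": 0,"y": 0,"z": -1.2,"spin": 0}]'

```text
time_s: 12.0
position: [0.6076, -0.067, 0.0968]
tcp_rot: [[0.403, 0.014, -0.915], [0.915, 0.009, 0.403], [0.014, -1.0, -0.009]]
force: [-2.8, 0.7, 7.3]
opening: 0.001
```

```bash
python3 look.py 14
```

```text
12.1 [ 0.6076 -0.067   0.0969] [[0.402, 0.014, -0.915], [0.915, 0.009, 0.403], [0.014, -1.0, -0.009]] [-3.03  1.4   6.4 ] 0.004351044290446927
```

View pics/s14.png

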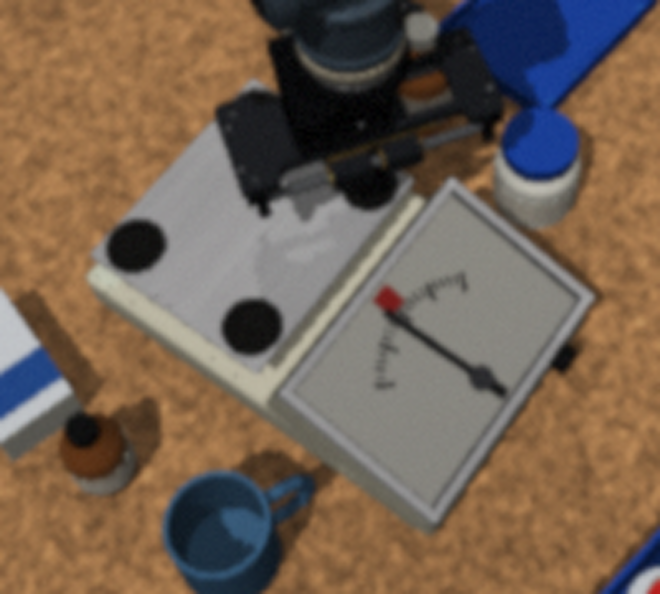

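Request:
apply_moves --steps '[{"x": 0,"y": 0,"z": -2,"spin": 0},{"x": 0,"y": 0,"z": -2,"spin": 0},{"x": 0,"y": 0,"z": -1.5,"spin": 0}]'

```text
time_s: 12.4
position: [0.6076, -0.067, 0.0948]
tcp_rot: [[0.402, 0.015, -0.916], [0.916, 0.008, 0.402], [0.013, -1.0, -0.01]]
force: [-2.5, 0.1, 7.9]
opening: 0.002
```

```bash
python3 look.py 15
```

```text
12.5 [ 0.6076 -0.067   0.0949] [[0.402, 0.015, -0.916], [0.916, 0.008, 0.402], [0.013, -1.0, -0.01]] [-2.52 -0.33  8.3 ] 0.0038505223065789444
```

View pics/s15.png

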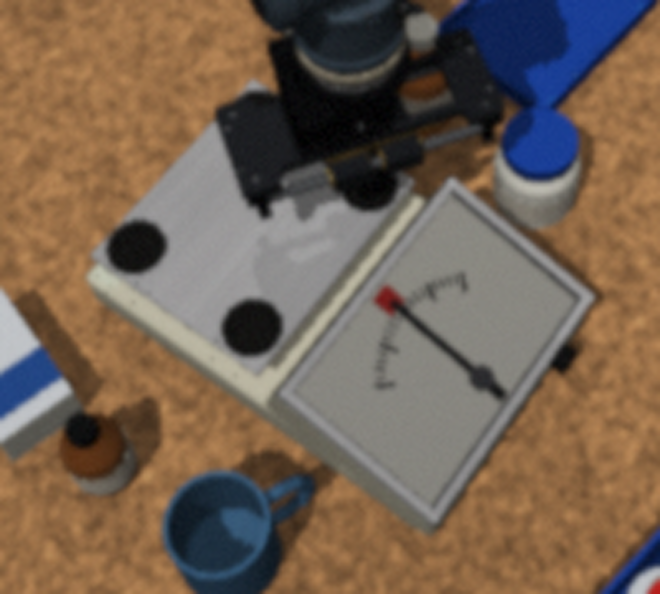

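```bash
python3 - <<'E'
from h import *
for i in range(20):
    imaging.capture("scene")
    if i%5==4: print(read_state()["time_s"],read_state()["position"].round(4),read_state()["force"].round(1))
E
python3 look.py 16
```

```text
12.75 [ 0.6076 -0.067   0.0949] [-2.   0.7  8.9]
13.0 [ 0.6076 -0.067   0.0949] [-3.   0.6  8.3]
13.25 [ 0.6075 -0.0669  0.0949] [-3.2  0.9  9.4]
13.5 [ 0.6076 -0.067   0.0949] [-2.8 -0.2  8.9]
13.6 [ 0.6076 -0.067   0.0949] [[0.402, 0.015, -0.916], [0.916, 0.008, 0.402], [0.013, -1.0, -0.01]] [-2.38  0.53  8.19] 0.006060957607619241
```

View pics/s16.png

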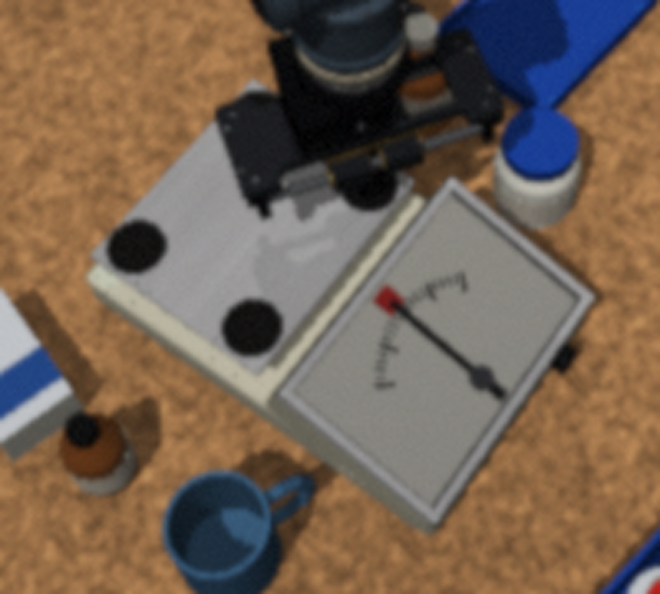

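Request:
apply_moves --steps '[{"x": 0,"y": 0,"z": 5,"spin": 0},{"x": 0,"y": 0,"z": 10,"spin": 0},{"x": 0,"y": 0,"z": 20,"spin": 0},{"x": 0,"y": 0,"z": 25,"spin": 0},{"x": 0,"y": 0,"z": 25,"spin": 0},{"x": 0,"y": 0,"z": 15,"spin": 0},{"x": 0,"y": 0,"z": 0,"spin": 0},{"x": 0,"y": 0,"z": 0,"spin": 0},{"x": 0,"y": 0,"z": 0,"spin": 0}]'

```text
time_s: 14.5
position: [0.6075, -0.0664, 0.1993]
tcp_rot: [[0.401, 0.016, -0.916], [0.916, 0.008, 0.402], [0.014, -1.0, -0.012]]
force: [0.4, 0.6, -0.0]
opening: -0.0
```

```bash
python3 look.py 17; python3 - <<'E'
from h import *
cv2.imwrite("pics/full17.png",imaging.capture("scene")[:,:,::-1])
E
```

```text
14.6 [ 0.6071 -0.0663  0.1988] [[0.401, 0.015, -0.916], [0.916, 0.009, 0.402], [0.014, -1.0, -0.01]] [ 0.38 -0.58  0.23] 0.004248248785129997
```

View pics/s17.png

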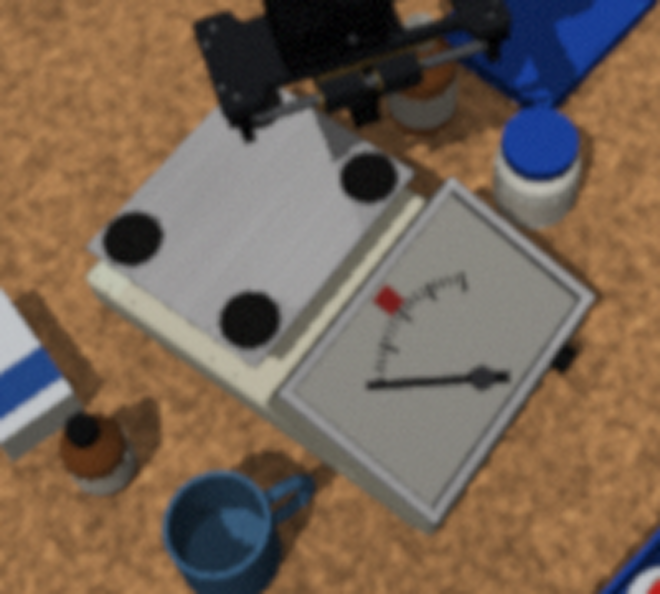

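View pics/full17.png

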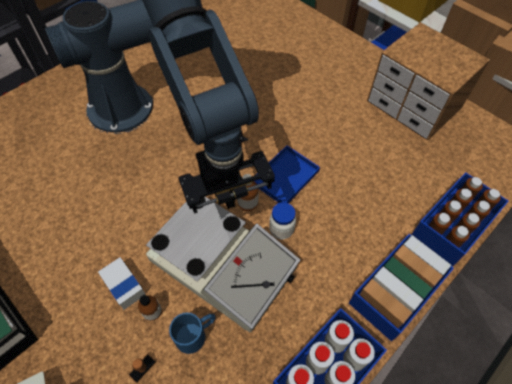

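The pointer is back at zero (tip at 368,385 in the zoom), the fingers are clear of the scale, and everything visible stands where it did at the start.

```bash
python3 -c "
from rig import job
print(job.hand_in())"
```

```text
the job is handed in; nothing more can be done
None
```

I pressed both pads with the closed fingertips, and the job is handed in; it gives no verdict, so this rests on my own camera checks.

- **Near right pad:** I held the pointer on the red tab for about 1 s, with roughly 9 N on the pad. A first hold crept up by about 1.6 mm and left the pointer a little short of the tab's middle. I pressed down again and held it steadily for the full second. The pointer then swung back to zero.
- **Far left pad:** I held the pointer on the tab for about 1.1 s, with roughly 8–9 N on the pad, then let go.

At the last check (14.6 s of the 48 s) the pointer was at zero. The fingers were about 90 mm above the pads and the tool force was near zero. All the things in view stood where they did at the start. The tablet carton and part of the syrup bottle were hidden behind the gripper in that last picture. I did not measure how far the loose things moved; I only compared them by eye.

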